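# Function test of a newly built box

## Task

Give the newly built pale box its function test with just the fingertips: push the rocker of the bench supply fully over to on (press down the face that slopes up), then press the round key on the pale box fully in and keep it in for a good second, let it spring out, and then push the rocker fully over to off again. Press the round key only while the supply is on, and do not press the square key. Nothing is to be picked up: do not lift or shift either box, and leave everything else where it is.

Things in the scene. Friction and masses are not known exactly. Their poses are not given: they have to be found in the camera images.
- supply: bench supply, a loose mid-grey metal box 110 (its x) x 150 (its y) x 55 high on rubber feet, about 0.9 kg, carrying a black rocker and two small steel posts (14 across, 12 high, by its +y edge) on top; any yaw; origin: centre of its underside, z up (sizes in mm)
- rocker (a joint): angle of the rocker, rad: -0.2 fully off, +0.2 fully on; off at the start. Black shallow V, two flat faces 32 long x 28 wide, pivot along the supply's y, 66 above the bench, black frame 5 lower. The face that slopes up is the one to push; a face fully home is level. It stays where left and moves under 3 to 4 N at mid-face until its stop (sizes in mm)
- rocker_on_face (a point): point on the surface of the rocker's on face, 22 from the pivot towards the supply's +x; it moves with the rocker and comes down about 9 from off to on (75 to 66 above the bench). Its axes are the rocker's: y along the pivot, x lengthwise (sizes in mm)
- rocker_off_face (a point): the same point on the off face, 22 from the pivot towards the supply's -x; level and 66 high while off, 75 high while on (sizes in mm)
- unit: the newly built box, a loose pale grey-white plastic box 120 (its x) x 160 (its y) x 70 high, 0.5 to 1 kg, with two black spring keys on its lid, 76 apart: a round one and a square one; any yaw; origin: centre of its underside, z up (sizes in mm)
- round_key (a joint): how far the round key is pressed, m: 0 out, 0.006 fully in; it needs about 1.5 N to start and 5 N fully in, and springs back. Pressed fully, its top still stands 4 above the collar round it (sizes in mm)
- round_key_top (a point): centre of the top of the round key (diameter 28), 86 above the bench when out; in a round collar 44 across (sizes in mm)
- square_key (a joint): how far the square key is pressed, m: 0 out, 0.006 fully in; the same spring (sizes in mm)
- square_key_top (a point): centre of the top of the square key (24 x 24), 86 above the bench when out; in a square collar 40 across (sizes in mm)
- spacer: bystander, loose: brass cylinder standing on the lid of the pale box, diameter 12, height 25; origin: centre of its underside (sizes in mm)
- battery_holder: bystander, loose: black open battery holder with one silver cell, 78 x 26 x 20, lying between the two boxes; origin: centre of its underside (sizes in mm)
- pliers: bystander, loose: pliers with red handles, about 180 long and 13 high, flat on the bench; origin: at the pivot, underside (sizes in mm)
- tape: bystander, loose: roll of pale tape lying flat, outer diameter 90, height 24; origin: centre of its underside (sizes in mm)
- screw_jar: bystander, loose: clear screw jar, diameter 56, height 65; origin: centre of its underside (sizes in mm)
- glue_gun: bystander, loose: blue glue gun lying on its side, about 160 x 110 x 34; origin: under the middle of its barrel (sizes in mm)
- driver: bystander, loose: screwdriver lying flat, about 200 long and under 35 high; origin: underside of the whole tool (sizes in mm)
- board: bystander, loose: green circuit board 90 x 60, parts on it up to 16 high; origin: centre of its underside (sizes in mm)
There are look-alikes about, which are no part of the job. Leave any brown look-alike of the supply alone.

How it is judged:
By the outcome, as a careful person would: the job done as asked, in the order asked, and still so for the second after the job is handed in, with the robot touching nothing.
It also fails if it takes over 59 s, if anything falls off the work surface, if the arm or the gripper's body presses on something with over 40 N, if the wrist force passes 120 N, or if a joint passes its speed limit or range.

## Robot

A 6-joint arm with a two-finger parallel gripper is mounted at the origin on the work surface. World frame = base frame: x ahead of the robot, y to its left, z up, the work surface at z = 0. Lengths are in m, angles in rad, forces in N, time in s.
With the tool pointing down it reaches from about 0.225 to 0.875 m from the base axis. Payload 3.4 kg.
Tool frame: the origin (TCP) lies at the very end of the fingers, on their centre line; the grasp point (between the pads) lies 19 mm behind it (pinch_z is the distance from the TCP to the grasp point, in m); z points along the fingers, y is the line along which they close (so a half turn about z gives the same grasp; the last joint's range is limited). The gripper opens to 85 mm and grips with 20 to 120 N. Pads are 22 mm wide; open, the fingers measure 114 mm over their backs; the gripper's body (76 mm by 85 mm) begins 54 mm behind the grasp point. The pads swing forward as they close: fully open they stand 13 mm farther back than shut.
Start: joints at [-1.226, 0.276, 1.505, -0, 1.361, -0.121], TCP at [0.258, -0.514, 0.231] pointing down, gripper open.
Joint ranges: [-2.89, 2.89], [-0.75, 2.08], [0.22, 2.7], [-1.18, 4.32], [0.11, 2.71], [-2.7, 2.7]. Speed limits (rad/s): [2.57, 2.57, 3.14, 3.14, 3.14, 3.14].

## Interface

Orientations are given as [roll, pitch, yaw] about the fixed x, y, z axes, in that order (R = Rz(yaw) Ry(pitch) Rx(roll)).
In Python, from plant import * gives the robot as it stands.
- The arm moves only by the tool drive_tool, never from a script. Its argument "deltas" is a list of rows, each an object with "offset": the shift along the tool's x, y, z in cm, a list of three; "turn": the turn about the tool's z in degrees. A call has 1 to 5 rows; each row shifts and turns the commanded pose from where the row before left it, along the tool's axes as they then stand; what a row does not reach is not made up. A row lasts 1/8 s, in which the tool goes at most 62.5 mm and 10.7 degrees, less where a joint would pass 70% of its speed; a pose out of reach is approached as far as the arm can. A call with a gripper value outside its range is refused whole. "jaw" is the closure, from -1 (fully open) to 1 (shut), set as the call begins (left out, the last holds). The fingers move at their own pace and stop on an object; the grip force is fixed at half the most. Time passes only in rows, so rows that do not move let the fingers close. It gives the time, the measured TCP pose, the force, the opening and the grip force at its end, in the units of the state.
- observe(): the state, without advancing time (a new reading comes with each control period).
- capture(name): name is "scene" or "side" or "wrist"; returns the picture (384x512x3 uint8, red, green, blue); there is no depth.
- calibration(name): a dict with "vertical_fov" (degrees; the focal length in pixels is half the picture's height over the tangent of half this angle, whatever the lens; pixels are square), "cx", "cy" (the principal point, pixels), "rvec" (rotation vector, rad) and "tvec" (3), from world to camera coordinates, as OpenCV has them. Camera axes: x right, y down, z forward; pixel columns grow to the right and rows downward; lengths in m; the calibration is good to about 2 mm. A picture is of the moment at which its call begins: read the wrist's pose just before it. calibration takes no time and is no camera call; for the wrist camera it gives the pose at the moment of the call.
- sign_off(): hands the job in; it is judged then, once.
The state is a dict: "time_s": time; "joints": joint angles; "qd": joint speeds; "effort": joint torques, N m; "tcp_pos": TCP position; "orientation": TCP orientation; "contact_force": force on the tool from outside, world axes, zero at the start; "ft_torque": the same for the moment, N m; "grip_width": finger opening in m; "grip_force": force on a finger pad.
Only numpy, scipy, OpenCV 4.12 (cv2) and the standard library are available. Lean on these libraries where they do the work, as an engineer would, in place of code of your own. Each camera call takes 0.05 s, during which the arm holds its last target. There are 200 camera calls.

## Working session

There is one attempt and no reset: what is moved stays moved. The work goes in short steps, Python scripts to look and compute and a tool call to move; the robot and the scene stay as the last step left them, time stands still between calls to the robot, and variables do not carry over. Pictures are saved under pics/ and viewed, at most 10 in all, crops included, and the job is handed in when it is done.

Besides the shell and the picture viewer there is one more tool, called after "Call:" in YAML: its name, and indented under it one key for each argument. drive_tool: Moves the arm, as the interface text tells. Its arguments: {"type":"object","properties":{"deltas":{"type":"array","items":{"type":"object","properties":{"offset":{"type":"array","items":{"type":"number"}},"turn":{"type":"number"}}}},"jaw":{"type":"number"}},"required":["deltas"]}

```bash
mkdir -p pics; ls; python3 - <<'E'
from plant import *
import cv2
s=observe();print(s['time_s'],s['tcp_pos'],s['orientation'],s['contact_force'],s['grip_width'])
for n in("scene","side"):
    im=capture(n);cv2.imwrite(f"pics/{n}0.png",cv2.resize(im[:,:,::-1],(800,600),interpolation=cv2.INTER_CUBIC));print(calibration(n))
E
```

```text
pics
0.0 [ 0.25806326 -0.51323446  0.23041689] [-3.13974244e+00 -2.20204148e-04  4.65793089e-01] [ 0.33338392 -0.38190454 -0.21389051] 0.08553839653419133
{'vertical_fov': 48.918607819681874, 'cx': 254.7059651728135, 'cy': 188.13054670985326, 'rvec': array([ 1.82950408,  1.75929399, -0.6640726 ]), 'tvec': array([ 0.04860838, -0.32749577,  2.04134375])}
{'vertical_fov': 48.79048618722489, 'cx': 253.7421939686474, 'cy': 192.6561972079789, 'rvec': array([ 0.68182262, -2.6714164 ,  1.05356908]), 'tvec': array([0.39611933, 0.30321665, 1.38498313])}
```

View pics/scene0.png

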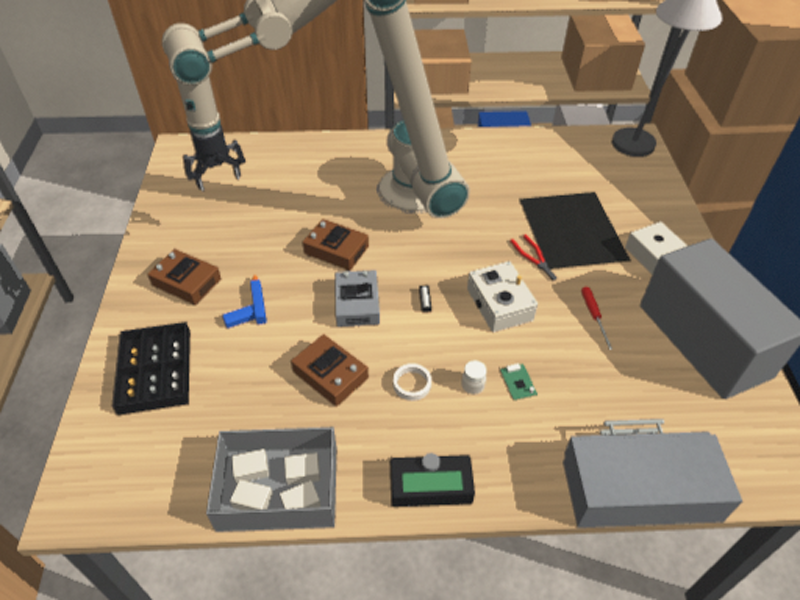

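View pics/side0.png

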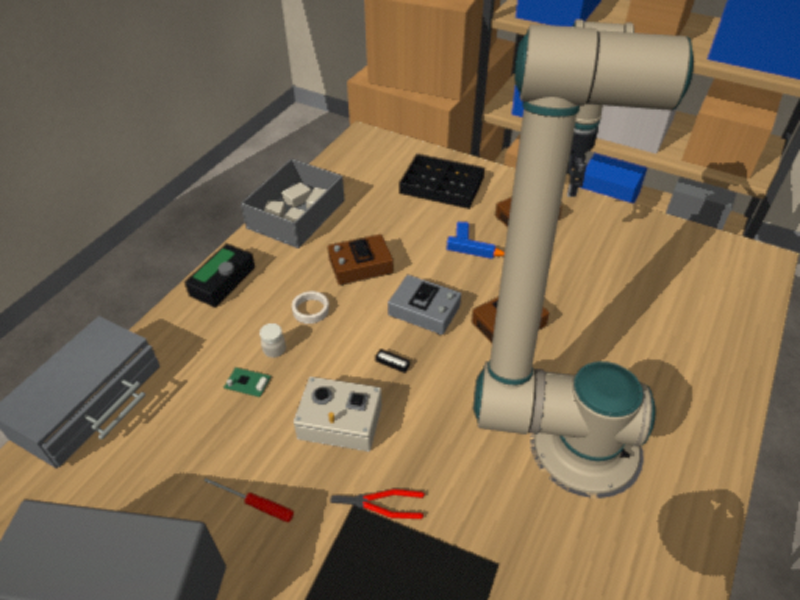

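The scene view shows one mid-grey box with a rocker at (357,297) and three brown look-alikes at (185,275), (336,243) and (330,369). The pale box with two keys and a brass spacer is at (502,295). A pale one-key box at (657,245) is a look-alike. The grey box and the two-key box fit the description, so I'll confirm them in an enlarged crop.

```bash
python3 - <<'E'
import cv2,numpy as np
from plant import *
a=capture("scene")[:,:,::-1];b=capture("side")[:,:,::-1]
def c(im,u,v,w,h): return cv2.resize(im[v:v+h,u:u+w],(400,300),interpolation=cv2.INTER_CUBIC)
# crops 64x48 -> 6.25x
L=[c(a,200,165,64,48),c(a,290,162,64,48),c(b,240,170,64,48),c(b,184,238,64,48)]
cv2.imwrite("pics/crop.png",np.vstack([np.hstack(L[:2]),np.hstack(L[2:])]))
E
```

```text
(no output)
```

View pics/crop.png

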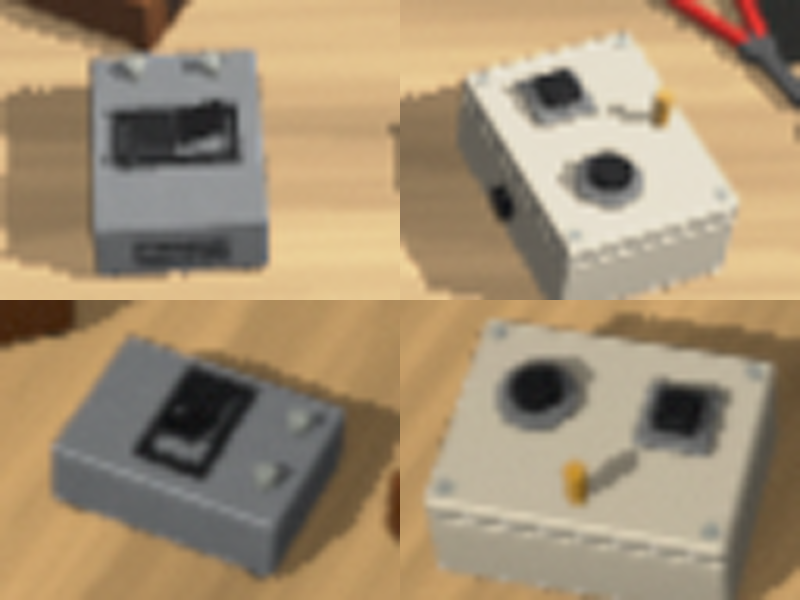

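Both are confirmed. The supply's posts (+y) point toward the robot and its raised "on" face is to image-right. The pale unit has a round key, a square key and the spacer. Next I'll compute the positions.

```bash
cat >h.py <<'E'
import cv2,numpy as np
from plant import *
def K(n):
    c=calibration(n);f=192/np.tan(np.radians(c['vertical_fov']/2))
    return np.array([[f,0,c['cx']],[0,f,c['cy']],[0,0,1]]),cv2.Rodrigues(c['rvec'])[0],np.array(c['tvec'])
def plane(n,u,v,z):
    k,R,t=K(n);d=R.T@np.linalg.solve(k,[u,v,1]);o=-R.T@t
    return (o+d*(z-o[2])/d[2])
def tri(a,pa,b,pb):
    P=[];
    for n in(a,b):
        k,R,t=K(n);P.append(k@np.c_[R,t])
    X=cv2.triangulatePoints(P[0],P[1],np.float64(pa),np.float64(pb));return (X[:3]/X[3]).ravel()
E
python3 - <<'E'
from h import *
np.set_printoptions(precision=4,suppress=True)
o=lambda u,v,a,b:((u+.5)/6.25-.5+a,(v+.5)/6.25-.5+b)
S1=lambda u,v:o(u,v,200,165)
S2=lambda u,v:o(u-400,v,290,162)
D1=lambda u,v:o(u,v-300,240,170)
D2=lambda u,v:o(u-400,v-300,184,238)
print("supply")
a=np.array([plane("scene",*S1(*p),.055) for p in[(93,57),(255,52),(267,225),(93,232)]])
b=np.array([plane("side",*D1(*p),.055) for p in[(343,410),(275,532),(55,447),(133,338)]])
for m in(a,b):
    print(m,m.mean(0));print([np.linalg.norm(m[i]-m[(i+1)%4]) for i in range(4)],[np.degrees(np.arctan2(*(m[i]-m[(i+1)%4])[[1,0]])) for i in range(4)])
for n,p,q,z in[("round",(608,172),(540,385),.086),("sq",(557,86),(680,405),.086),("spacer top",(662,95),(573,466),.095),("post1",(130,62),(310,412),.067),("post2",(205,60),(273,467),.067)]:
    f,g=(S2,D2) if z>.08 else(S1,D1)
    print(n,plane("scene",*f(*p),z),plane("side",*g(*q),z),tri("scene",f(*p),"side",g(*q)))
print("frame",plane("scene",*S1(175,135),.063),plane("side",*D1(197,422),.063))
E
```

```text
supply
[[ 0.3984 -0.2298  0.055 ]
 [ 0.3979 -0.1235  0.055 ]
 [ 0.5461 -0.1187  0.055 ]
 [ 0.5476 -0.2263  0.055 ]] [ 0.4725 -0.1746  0.055 ]
[np.float64(0.10622633606440376), np.float64(0.1482519683933378), np.float64(0.10763412902021072), np.float64(0.14924299432575616)] [np.float64(-89.73072086303063), np.float64(-178.12562857840223), np.float64(90.8143099570886), np.float64(1.3249689419323796)]
[[ 0.4006 -0.2299  0.055 ]
 [ 0.3936 -0.121   0.055 ]
 [ 0.5402 -0.1192  0.055 ]
 [ 0.543  -0.2242  0.055 ]] [ 0.4694 -0.1736  0.055 ]
[np.float64(0.10906009993778745), np.float64(0.1466547815248938), np.float64(0.10500851965026273), np.float64(0.14250758282100914)] [np.float64(-86.29926318772601), np.float64(-179.28270426350417), np.float64(91.52230442423654), np.float64(2.2911849168741547)]
round [0.526  0.1942 0.086 ] [0.5203 0.1974 0.086 ] [0.5223 0.1952 0.0818]
sq [0.4521 0.1724 0.086 ] [0.4496 0.1733 0.086 ] [0.4504 0.1726 0.0844]
spacer top [0.4707 0.2355 0.095 ] [0.4742 0.236  0.095 ] [0.473  0.2359 0.0967]
post1 [ 0.4152 -0.2046  0.067 ] [ 0.4132 -0.208   0.067 ] [ 0.4137 -0.2059  0.067 ]
post2 [ 0.4153 -0.156   0.067 ] [ 0.413  -0.1568  0.067 ] [ 0.4136 -0.1567  0.066 ]
frame [ 0.4763 -0.1755  0.063 ] [ 0.4711 -0.1716  0.063 ]
```

Call:
drive_tool:
  deltas:
    - {"offset":[0,0,0],"turn":-10.5}
    - {"offset":[0,0,0],"turn":-10.5}
    - {"offset":[0,0,0],"turn":-10.5}
    - {"offset":[0,0,0],"turn":-10.5}
    - {"offset":[0,0,0],"turn":-10.5}
  jaw: 1

```text
time_s: 0.82
tcp_pos: [0.2582, -0.5136, 0.231]
orientation: [-3.141, -0.0, 1.388]
contact_force: [0.3, 0.7, 0.0]
grip_width: -0.0001
grip_force: 0.0
```

Call:
drive_tool:
  deltas:
    - {"offset":[0,0,0],"turn":-10.5}
    - {"offset":[0,0,0],"turn":0}
    - {"offset":[4,2.4,0],"turn":0}
    - {"offset":[4,2.4,0],"turn":0}
    - {"offset":[4,2.4,0],"turn":0}

```text
time_s: 1.45
tcp_pos: [0.3314, -0.393, 0.2312]
orientation: [3.141, -0.0, 1.561]
contact_force: [0.5, -0.8, 0.1]
grip_width: 0.0001
grip_force: 0.0
```

Call:
drive_tool:
  deltas:
    - {"offset":[4,2.4,0],"turn":0}
    - {"offset":[4,2.4,0],"turn":0}
    - {"offset":[4,2.4,0],"turn":0}
    - {"offset":[4,2.4,0],"turn":0}
    - {"offset":[0,0,0],"turn":0}

```text
time_s: 2.08
tcp_pos: [0.4288, -0.2321, 0.2314]
orientation: [3.141, -0.001, 1.567]
contact_force: [-0.8, -0.5, 0.0]
grip_width: 0.0001
grip_force: 0.0
```

```bash
python3 - <<'E'
from h import *
np.set_printoptions(precision=4,suppress=True)
print(observe()['tcp_pos']);k,R,t=K("wrist");im=capture("wrist")
print(-R.T@t)
for p in[(.473,-.151,.075),(.473,-.195,.066),(.473,-.173,.066)]:
    q=k@(R@p+t);print(q[:2]/q[2])
cv2.imwrite("pics/w1.png",cv2.resize(im[:,:,::-1],(800,600),interpolation=cv2.INTER_CUBIC))
E
```

```text
[ 0.4288 -0.2321  0.2314]
[ 0.428  -0.1513  0.3743]
[310.2569  88.0868]
[306.9199 133.7725]
[307.8682 111.4658]
```

View pics/w1.png

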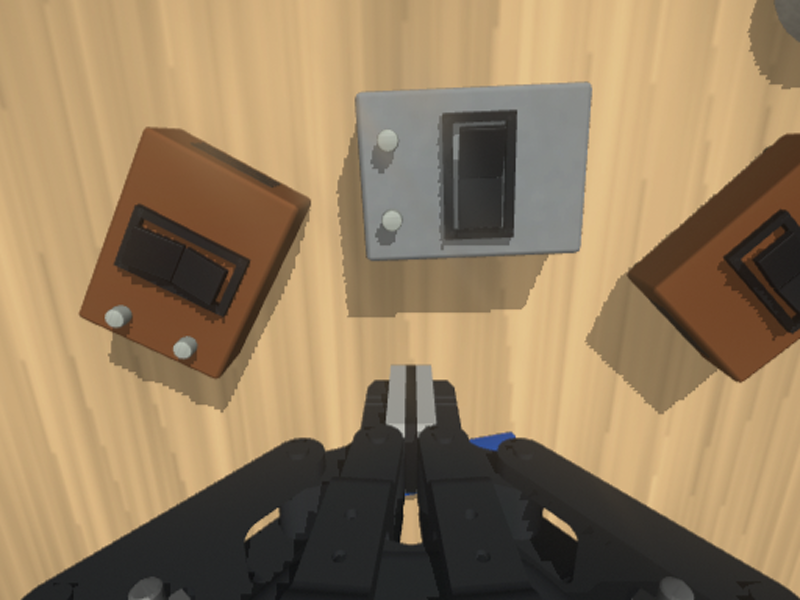

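The wrist view shows the rocker pivot at about (481,178) in the 800 px picture, with the raised on face above it (away from the gripper). This is within 2 mm of the estimate.

Call:
drive_tool:
  deltas:
    - {"offset":[4.0,2.2,0],"turn":0}
    - {"offset":[4.0,2.2,0],"turn":0}
    - {"offset":[0,0,4],"turn":0}
    - {"offset":[0,0,4],"turn":0}
    - {"offset":[0,0,4],"turn":0}

```text
time_s: 2.75
tcp_pos: [0.472, -0.1563, 0.1103]
orientation: [3.141, 0.001, 1.562]
contact_force: [0.5, 0.3, -0.8]
grip_width: 0.0
grip_force: 0.0
```

Call:
drive_tool:
  deltas:
    - {"offset":[0,0,0],"turn":0}
    - {"offset":[0,0,0],"turn":0}

```text
time_s: 3.0
tcp_pos: [0.473, -0.1563, 0.1125]
orientation: [3.14, 0.001, 1.564]
contact_force: [-0.8, 0.3, 0.7]
grip_width: -0.0001
grip_force: 0.0
```

Call:
drive_tool:
  deltas:
    - {"offset":[0.4,0,1.0],"turn":0}
    - {"offset":[0,0,1.0],"turn":0}
    - {"offset":[0,0,0.8],"turn":0}
    - {"offset":[0,0,0.5],"turn":0}
    - {"offset":[0,0,0],"turn":0}

```text
time_s: 3.62
tcp_pos: [0.4721, -0.1508, 0.0779]
orientation: [-3.141, -0.0, 1.565]
contact_force: [0.1, 0.5, 0.8]
grip_width: 0.0002
grip_force: 0.0
```

Call:
drive_tool:
  deltas:
    - {"offset":[0,0,0.3],"turn":0}
    - {"offset":[0,0,0.3],"turn":0}
    - {"offset":[0,0,0],"turn":0}

```text
time_s: 4.0
tcp_pos: [0.4723, -0.1509, 0.0722]
orientation: [3.141, 0.0, 1.566]
contact_force: [0.5, 1.0, 0.9]
grip_width: -0.0
grip_force: 0.5
```

Call:
drive_tool:
  deltas:
    - {"offset":[0,0,0.2],"turn":0}
    - {"offset":[0,0,0.2],"turn":0}
    - {"offset":[0,0,0],"turn":0}

```text
time_s: 4.38
tcp_pos: [0.4722, -0.1512, 0.0681]
orientation: [-3.141, 0.001, 1.566]
contact_force: [0.1, 1.0, 1.1]
grip_width: -0.0
grip_force: 0.3
```

Call:
drive_tool:
  deltas:
    - {"offset":[0,0,0.2],"turn":0}
    - {"offset":[0,0,0.1],"turn":0}
    - {"offset":[0,0,0],"turn":0}

```text
time_s: 4.75
tcp_pos: [0.4723, -0.1512, 0.0659]
orientation: [3.141, 0.001, 1.565]
contact_force: [-1.7, 1.0, 7.7]
grip_width: -0.0001
grip_force: 3.6
```

Call:
drive_tool:
  deltas:
    - {"offset":[0,0,0.1],"turn":0}
    - {"offset":[0,0,0],"turn":0}
    - {"offset":[0,0,0],"turn":0}

```text
time_s: 5.12
tcp_pos: [0.4723, -0.1512, 0.0658]
orientation: [3.141, 0.001, 1.566]
contact_force: [-3.5, 2.9, 14.0]
grip_width: 0.0001
grip_force: 6.8
```

Call:
drive_tool:
  deltas:
    - {"offset":[0,0,-1],"turn":0}
    - {"offset":[0,0,-3],"turn":0}
    - {"offset":[0,0,-4],"turn":0}
    - {"offset":[4,0.6,-2],"turn":0}
    - {"offset":[4,0.6,0],"turn":0}

```text
time_s: 5.75
tcp_pos: [0.4863, -0.0713, 0.1663]
orientation: [3.137, 0.002, 1.564]
contact_force: [1.5, 0.0, -0.1]
grip_width: 0.0001
grip_force: 0.0
```

Call:
drive_tool:
  deltas:
    - {"offset":[4,0.6,0],"turn":0}
    - {"offset":[4,0.6,0],"turn":0}
    - {"offset":[4,0.6,0],"turn":0}
    - {"offset":[4,0.6,0],"turn":0}
    - {"offset":[0,0,0],"turn":0}

```text
time_s: 6.38
tcp_pos: [0.5099, 0.0908, 0.1641]
orientation: [3.141, 0.0, 1.569]
contact_force: [0.3, -0.4, -0.4]
grip_width: 0.0002
grip_force: 0.0
```

Call:
drive_tool:
  deltas:
    - {"offset":[0,0,0],"turn":0}
    - {"offset":[0,0,0],"turn":0}

```text
time_s: 6.62
tcp_pos: [0.5094, 0.0877, 0.1642]
orientation: [-3.141, 0.001, 1.564]
contact_force: [-0.5, 0.1, 0.7]
grip_width: -0.0001
grip_force: 0.0
```

```bash
python3 - <<'E'
from h import *
np.set_printoptions(precision=4,suppress=True)
print(observe()['tcp_pos']);k,R,t=K("wrist");im=capture("wrist")
for p in[(.522,.196,.086),(.450,.173,.086)]:
    q=k@(R@p+t);print(q[:2]/q[2]/.64)
sc=capture("scene")[165:213,200:264]
w=cv2.resize(im,(800,600),interpolation=cv2.INTER_CUBIC)
w[450:,600:]=cv2.resize(sc,(200,150),interpolation=cv2.INTER_CUBIC)
cv2.imwrite("pics/w2.png",w[:,:,::-1])
E
```

```text
[0.5094 0.0877 0.1642]
[440.6366  70.0212]
[277.0936 128.3302]
```

View pics/w2.png

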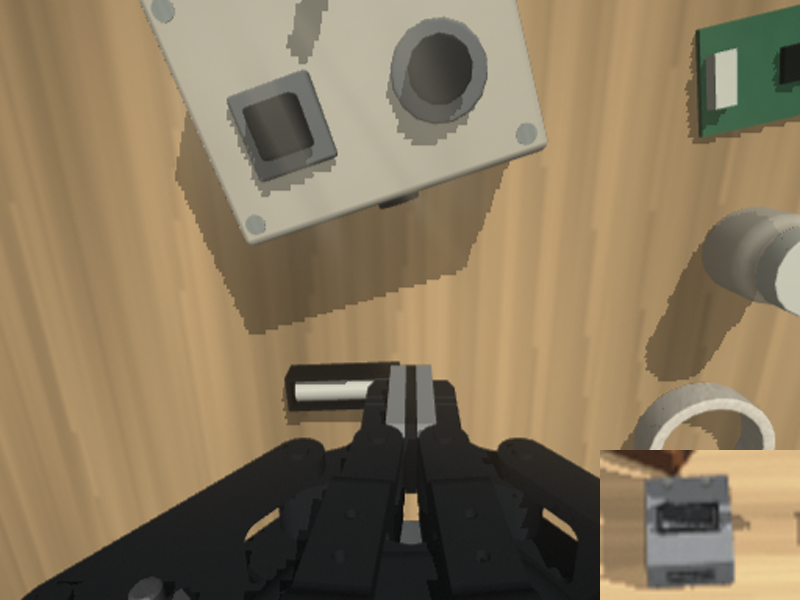

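The wrist view shows the round key at (440,68), 2 px from the prediction, and the square key at (278,127). The inset shows the supply undisturbed.

Call:
drive_tool:
  deltas:
    - {"offset":[3.7,0.4,0],"turn":0}
    - {"offset":[3.7,0.4,0],"turn":0}
    - {"offset":[3.5,0.46,0],"turn":0}
    - {"offset":[0,0,2],"turn":0}
    - {"offset":[0,0,2],"turn":0}

```text
time_s: 7.35
tcp_pos: [0.5231, 0.1976, 0.124]
orientation: [3.141, 0.0, 1.565]
contact_force: [0.5, 0.6, -0.7]
grip_width: 0.0001
grip_force: 0.0
```

Call:
drive_tool:
  deltas:
    - {"offset":[0,0,1.5],"turn":0}
    - {"offset":[0,0,1.0],"turn":0}
    - {"offset":[0,0,0.3],"turn":0}
    - {"offset":[0,0,0],"turn":0}
    - {"offset":[0,0,0],"turn":0}

```text
time_s: 7.98
tcp_pos: [0.5232, 0.1979, 0.0969]
orientation: [3.14, -0.0, 1.565]
contact_force: [0.3, 0.1, -0.1]
grip_width: 0.0001
grip_force: 0.0
```

Position is right. Pressing to about 0.079 and watching the force.

Call:
drive_tool:
  deltas:
    - {"offset":[0,0,0.6],"turn":0}
    - {"offset":[0,0,0.5],"turn":0}
    - {"offset":[0,0,0.3],"turn":0}
    - {"offset":[0,0,0.2],"turn":0}
    - {"offset":[0,0,0],"turn":0}

```text
time_s: 8.6
tcp_pos: [0.5228, 0.1978, 0.0805]
orientation: [3.141, 0.0, 1.565]
contact_force: [-1.3, -0.5, 4.0]
grip_width: -0.0001
grip_force: 2.3
```

Call:
drive_tool:
  deltas:
    - {"offset":[0,0,0.2],"turn":0}
    - {"offset":[0,0,0],"turn":0}

```text
time_s: 8.85
tcp_pos: [0.5228, 0.1978, 0.0799]
orientation: [3.141, -0.0, 1.565]
contact_force: [-3.7, -0.8, 11.8]
grip_width: 0.0001
grip_force: 6.2
```

Fully in: 11.8 N at z = 0.080. I'll hold it for about 1.6 s, then release.

Call:
drive_tool:
  deltas:
    - {"offset":[0,0,0],"turn":0}
    - {"offset":[0,0,0],"turn":0}
    - {"offset":[0,0,0],"turn":0}
    - {"offset":[0,0,0],"turn":0}
    - {"offset":[0,0,0],"turn":0}

```text
time_s: 9.48
tcp_pos: [0.5228, 0.1978, 0.0799]
orientation: [3.141, -0.0, 1.565]
contact_force: [-2.7, -0.1, 11.7]
grip_width: 0.0004
grip_force: 6.1
```

Call:
drive_tool:
  deltas:
    - {"offset":[0,0,0],"turn":0}
    - {"offset":[0,0,0],"turn":0}
    - {"offset":[0,0,0],"turn":0}
    - {"offset":[0,0,0],"turn":0}
    - {"offset":[0,0,0],"turn":0}

```text
time_s: 10.1
tcp_pos: [0.5228, 0.1978, 0.0799]
orientation: [3.141, -0.0, 1.565]
contact_force: [-3.1, -1.5, 11.7]
grip_width: -0.0001
grip_force: 6.1
```

Call:
drive_tool:
  deltas:
    - {"offset":[0,0,0],"turn":0}
    - {"offset":[0,0,0],"turn":0}
    - {"offset":[0,0,-0.5],"turn":0}
    - {"offset":[0,0,-1],"turn":0}
    - {"offset":[0,0,-3],"turn":0}

```text
time_s: 10.72
tcp_pos: [0.5212, 0.1974, 0.1221]
orientation: [-3.137, 0.001, 1.565]
contact_force: [-0.4, 0.9, 0.6]
grip_width: 0.0
grip_force: 0.0
```

Call:
drive_tool:
  deltas:
    - {"offset":[0,0,-4],"turn":0}
    - {"offset":[-4,-0.5,0],"turn":0}
    - {"offset":[-4,-0.5,0],"turn":0}
    - {"offset":[-4,-0.5,0],"turn":0}
    - {"offset":[-4,-0.5,0],"turn":0}

```text
time_s: 11.35
tcp_pos: [0.5014, 0.0367, 0.1633]
orientation: [-3.141, 0.0, 1.566]
contact_force: [0.7, -0.3, 0.2]
grip_width: -0.0
grip_force: 0.0
```

Call:
drive_tool:
  deltas:
    - {"offset":[-4,-0.5,0],"turn":0}
    - {"offset":[-4,-0.5,0],"turn":0}
    - {"offset":[-4,-0.5,0],"turn":0}
    - {"offset":[0,0,0],"turn":0}
    - {"offset":[0,0,0],"turn":0}

```text
time_s: 11.98
tcp_pos: [0.486, -0.0816, 0.1632]
orientation: [-3.141, -0.001, 1.565]
contact_force: [-0.1, 0.1, 0.0]
grip_width: 0.0001
grip_force: 0.0
```

```bash
python3 - <<'E'
from h import *
np.set_printoptions(precision=4,suppress=True)
print(observe()['tcp_pos']);k,R,t=K("wrist");im=capture("wrist")
for p in[(.473,-.1515,.066),(.473,-.1965,.075),(.473,-.1745,.066)]:
    q=k@(R@p+t);print(q[:2]/q[2]/.64)
w=cv2.resize(im,(800,600),interpolation=cv2.INTER_CUBIC)
sc=capture("scene")[162:210,290:354]
w[450:,600:]=cv2.resize(sc,(200,150),interpolation=cv2.INTER_CUBIC)
cv2.imwrite("pics/w3.png",w[:,:,::-1])
E
```

```text
[ 0.486  -0.0816  0.1632]
[390.4857 410.3028]
[391.309  484.3788]
[391.2139 443.7484]
```

View pics/w3.png

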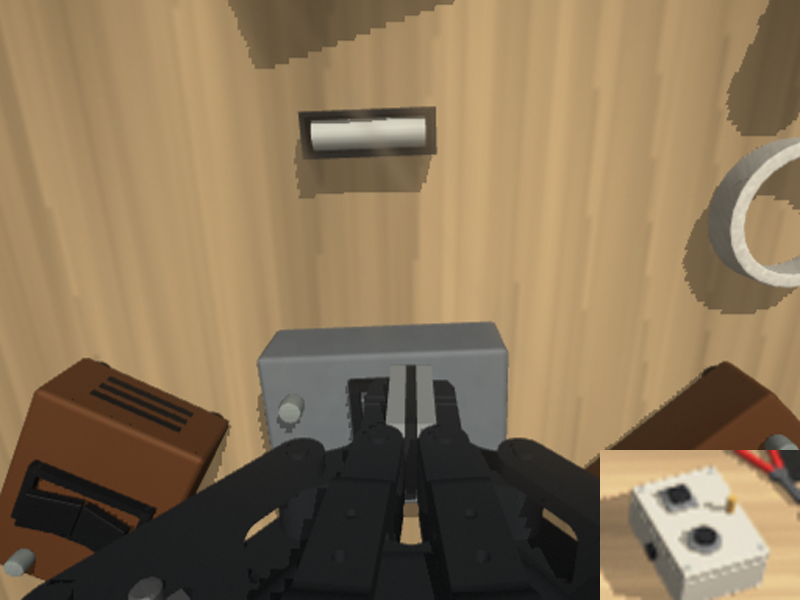

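The unit and spacer are undisturbed, and the supply is where it was. Next I move over the off face at (0.473, -0.196).

Call:
drive_tool:
  deltas:
    - {"offset":[-3.9,-0.4,0],"turn":0}
    - {"offset":[-3.8,-0.4,0],"turn":0}
    - {"offset":[-3.8,-0.5,0],"turn":0}
    - {"offset":[0,0,3],"turn":0}
    - {"offset":[0,0,2],"turn":0}

```text
time_s: 12.7
tcp_pos: [0.4725, -0.1962, 0.1124]
orientation: [-3.141, -0.001, 1.566]
contact_force: [-0.9, 0.2, 0.1]
grip_width: -0.0001
grip_force: 0.0
```

Call:
drive_tool:
  deltas:
    - {"offset":[0,0,1.5],"turn":0}
    - {"offset":[0,0,1.0],"turn":0}
    - {"offset":[0,0,0],"turn":0}

```text
time_s: 13.08
tcp_pos: [0.4725, -0.1964, 0.0878]
orientation: [-3.141, -0.001, 1.566]
contact_force: [-0.2, -0.4, -0.3]
grip_width: -0.0001
grip_force: 0.0
```

Call:
drive_tool:
  deltas:
    - {"offset":[0,0,0.6],"turn":0}
    - {"offset":[0,0,0.4],"turn":0}
    - {"offset":[0,0,0.3],"turn":0}
    - {"offset":[0,0,0.3],"turn":0}
    - {"offset":[0,0,0],"turn":0}

```text
time_s: 13.7
tcp_pos: [0.4729, -0.197, 0.0723]
orientation: [3.141, -0.0, 1.565]
contact_force: [0.7, -0.0, 1.3]
grip_width: -0.0002
grip_force: 0.5
```

Call:
drive_tool:
  deltas:
    - {"offset":[0,0,0.3],"turn":0}
    - {"offset":[0,0,0.2],"turn":0}
    - {"offset":[0,0,0.1],"turn":0}
    - {"offset":[0,0,0],"turn":0}

```text
time_s: 14.2
tcp_pos: [0.4726, -0.1968, 0.0661]
orientation: [3.142, -0.0, 1.565]
contact_force: [1.0, -0.9, 1.7]
grip_width: -0.0001
grip_force: 0.9
```

Call:
drive_tool:
  deltas:
    - {"offset":[0,0,0.2],"turn":0}
    - {"offset":[0,0,0],"turn":0}
    - {"offset":[0,0,0],"turn":0}

```text
time_s: 14.58
tcp_pos: [0.4727, -0.1968, 0.0658]
orientation: [3.141, 0.0, 1.565]
contact_force: [-1.1, 0.2, 13.4]
grip_width: 0.0004
grip_force: 6.6
```

At its stop with 13.4 N. I'll retreat to the side and check.

Call:
drive_tool:
  deltas:
    - {"offset":[0,0,-1],"turn":0}
    - {"offset":[0,0,-3],"turn":0}
    - {"offset":[0,0,-5],"turn":0}
    - {"offset":[-3,-1,-5],"turn":0}
    - {"offset":[-4,-1,-2],"turn":0}

```text
time_s: 15.2
tcp_pos: [0.4528, -0.2668, 0.2273]
orientation: [3.138, 0.001, 1.567]
contact_force: [0.6, -0.1, -0.1]
grip_width: 0.0001
grip_force: 0.0
```

Call:
drive_tool:
  deltas:
    - {"offset":[-2,-1,0],"turn":0}
    - {"offset":[0,0,0],"turn":0}
    - {"offset":[0,0,0],"turn":0}

```text
time_s: 15.58
tcp_pos: [0.4418, -0.2856, 0.2236]
orientation: [-3.14, -0.002, 1.565]
contact_force: [1.2, 0.6, -1.2]
grip_width: -0.0001
grip_force: 0.0
```

```bash
python3 - <<'E'
from h import *
im=capture("wrist")
a=capture("scene");b=capture("side")
c=lambda i,u,v:cv2.resize(i[v:v+48,u:u+64],(400,300),interpolation=cv2.INTER_CUBIC)
w=np.vstack([np.hstack([cv2.resize(im,(400,300)),c(a,200,165)]),np.hstack([c(b,240,170),c(b,184,238)])])
cv2.imwrite("pics/end.png",w[:,:,::-1])
E
```

```text
(no output)
```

View pics/end.png

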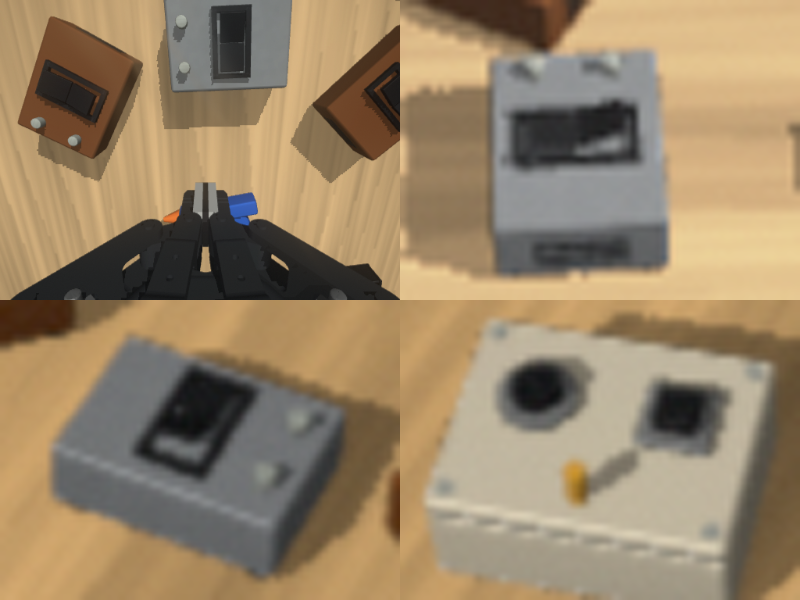

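The final crops match the start: the rocker is off (raised face on the right, at about (605,125)), the keys are out, the spacer is standing and neither box has moved.

```bash
python3 -c "
from plant import *
print(sign_off())"
```

```text
the job is handed in; nothing more can be done
None
```

The function test is done and handed in: the supply was switched on, the round key was held fully in for about 1.5 s and released, and the supply was switched off again, with nothing else visibly moved (about 16 s).

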